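Nest the tapered beaker and run the tray home

ROBOT

A 6-joint arm with a two-finger parallel gripper is mounted at the origin on a cart in front of the work surface, level with it; the furniture and walls round the work are solid. World frame = base frame: x ahead of the robot, y to its left, z up, the work surface at z = 0. Lengths are in mm, angles in degrees, forces in N, time in s.
With the tool pointing down it reaches from about 350 to 850 mm from the base axis. Payload 8.1 kg.
Tool frame: the origin (TCP) lies midway between the tips of the shut fingers; the grasp point (between the pads) lies 19 mm behind it (r.grasp_offset is the distance from the TCP to the grasp point, in mm); z points along the fingers, x is the direction in which the jaws open and shut, and the axes are right-handed (so a half turn about z gives the same grasp; the last joint's range is limited). The gripper opens to 85 mm and grips with 20 to 120 N. Pads are 22 mm wide; open, the fingers measure 114 mm over their backs; the gripper's body (76 mm by 85 mm) begins 54 mm behind the grasp point. The pads swing forward as they close: fully open they stand 13 mm farther back than shut.
Start: joints at [-70.153, 7.471, 85.268, -0, 87.261, -4.893], TCP at [251.124, -544.924, 231.292] pointing down, gripper open.
Joint ranges: [-169.43, 169.43], [-51.17, 129.36], [1.28, 143.12], [-76.62, 256.62], [0, 156.53], [-152.29, 152.29]. Speed limits (degrees/s): [136.94, 136.94, 159.86, 180, 180, 180].

INTERFACE

Orientations are given as [roll, pitch, yaw] about the fixed x, y, z axes, in that order (R = Rz(yaw) Ry(pitch) Rx(roll)).
In Python, from bench import r, optics, hand_in gives the robot as it stands.
- The arm moves only by the shell command python3 -m pendant 'ROWS' [FORCE]. ROWS is JSON, a list of rows, each a list of 5 numbers: the opening, from 0 (shut) to 1 (fully open), then the shift along the tool's x, y, z in mm, then the turn about the tool's z in degrees. A call has 1 to 10 rows; each row shifts and turns the commanded pose from where the row before left it, along the tool's axes as they then stand; what a row does not reach is not made up. A row lasts 1/10 s, in which the tool goes at most 50 mm and 8.59 degrees, less where a joint would pass 70% of its speed; a pose out of reach is approached as far as the arm can. A call with a gripper value outside its range is refused whole. The fingers move at their own pace and stop on an object; FORCE is the grip in N (left out, the last holds). Time passes only in rows, so rows that do not move let the fingers close. It gives the time, the measured TCP pose, the force and the opening at its end, in the units of the state.
- r.sense(): the state, without advancing time (a new reading comes with each control period).
- optics.snapshot(name): name is "scene" or "top"; returns (picture, depth): 420x560x3 uint8, blue, green, red; 420x560 float32, mm along the optical axis (not along the pixel's ray), 0 where there is no reading.
- optics.camera_params(name): a dict with "camera_matrix" (3x3 intrinsics, pixels), "eye" and "orientation" of the camera in the world. Camera axes: x right, y down, z forward; pixel columns grow to the right and rows downward; lengths in mm; the calibration is good to about 2 mm. A picture is of the moment at which its call begins. camera_params takes no time and is no camera call.
- hand_in(): hands the job in, once; it reports no verdict.
Trained networks look in the newest picture that a camera, given by its name, has taken for a name from the list of things; names that differ only in an ending like _2 or _b are one class to them, and where a whole thing is asked for, a point or a joint stands for the part that bears it (a point fixed in the world has none). Each returns a list of dicts, best first, with "score" (0 to 1); they miss things now and then, are a little off and sometimes report something else, mostly with a low value. They report only what shows in the picture. A call takes as long as a camera call. They do not tell look-alikes from the thing itself.
- optics.search_frame(camera, query): "at" ([x, y, z] in mm, in world coordinates, good to about 4 mm: the middle of the surface that is visible of it).
The state is a dict: "time": time; "joint_pos": joint angles; "qd": joint speeds; "joint_efforts": joint torques, N m; "tool_pos": TCP position; "tcp_rot": TCP orientation; "ft_force": force on the tool from outside, world axes, zero at the start; "wrist_torque": the same for the moment, N m; "finger_gap": finger opening in mm.
Only numpy, scipy, OpenCV 4.12 (cv2) and the standard library are available. Lean on these libraries where they do the work, as an engineer would, in place of code of your own. Each camera call takes 0.05 s, during which the arm holds its last target. There are 200 camera calls.

TASK

Take the loose tapered beaker and nest it, mouth outward, in the slanted beaker on the pulled-out tray: push it in lightly along the slant until the line round its outside is level with the lower beaker's rim, stop there so that the two do not wedge, and let go. Then press the release lever beside the tray so that the tray runs back home by its own spring, and leave the lever free. Do not push hard, and leave the flask, bottles, vial and small box where they stand.

Things in the scene. Friction and masses are not known exactly. Their poses are not given: they have to be found in the camera images.
- beaker: Loose beaker: white plastic, tapered, open top, 105 mm tall, standing upright, about 70 g. Outside diameter 44 mm at the foot, evenly up to 58 mm at 73 mm height; from 77 mm to the rim a straight grip band of 62 mm diameter. Wall 2.5 mm. A thin grey line runs round it 59 mm above the foot. Round: its yaw does not matter. Origin: centre of the foot's underside; z along its axis to the mouth.
- lower_beaker (a point): Lower beaker, fixed in a cradle on the tray: white, tapered, 105 mm long, leaning 30 degrees from vertical, mouth to the unit's front (robot side). Inside diameter 63 mm at the mouth, evenly down to 43 mm at the foot. Origin: centre of the foot's underside; z along its axis out of the mouth. Nested home, the other beaker's origin is at z = 46 mm (38 to 54 is good; below 34 the walls wedge).
- lower_rim (a point): Centre of the lower beaker's mouth, 105 mm along z from its origin. Outside diameter there 68 mm. With the beaker home its line is level with this rim and 46 mm of it stands out. A grey follower disc, 43 mm in diameter, lies inside, 45 to 49 mm below the rim at the start; the nested beaker's foot lands on it.
- follower (a joint): Travel of the follower disc into the lower beaker, in m: at 0 its top is 60 mm along z from the lower beaker's origin; it sinks as the value grows (0.014 = 46 mm). Starts between 0 and 0.004. No spring: it resists with a steady 4 to 5 N and stays where it is left; the beaker's own weight does not move it.
- unit: Slide unit fixed on the worktop: grey base plate 200 (x) by 250 (y) by 8 mm, two aluminium rails along x. Origin: centre of its underside; x to its back (away from the robot at yaw 0), z up. The tray's deck is 30 mm above the worktop, 120 by 145 mm. The lever lies along x on the -y side, 100 mm from the centre line; its pad is about 120 mm sideways from the lower beaker.
- tray (a joint): Position of the tray on its slide, in m: about 0.07 = pulled out towards the front and held by the catch (start); 0 = home at the back. Once released a spring of 2 to 3 N runs it home in about a second.
- lever_pad (a point): Middle of the top face of the release lever's thumb pad (dark steel, ribbed, 38 mm along x by 36 mm along y, 60 mm above the worktop at rest, at the front end of the lever; free below). The pad is pressed straight down.
- lever (a joint): Angle of the release lever, in rad: 0 at rest, 0.28 at its stop (pad pressed down about 17 mm). The catch lets go at about 0.15 to 0.2 (10 to 13 mm); hold it down until the tray has started. It takes 2 to 5 N and springs back up when let go.
- flask: Bystander: conical flask, 64 mm wide at the foot and 78 mm tall; its place and the beaker's may be swapped. Origin: centre of its underside.
- bottle_iso: Bystander: bottle with a blue cap, 46 mm in diameter, 100 mm tall. Origin: centre of its underside.
- vial_white: Bystander: white vial, 36 mm in diameter, 66 mm tall. Origin: centre of its underside.
- slide_box: Bystander: small white box, 30 x 67 x 26 mm. Origin: centre of its underside.
- bottle_teal: Bystander: small bottle with a teal cap, 42 mm in diameter, 68 mm tall. Origin: centre of its underside.
Not all that is in view belongs to the job. What is shaped like the beaker but black is not meant.

How it is judged:
By the outcome, as a careful person would: the job done as asked, in the order asked, and still so for the second after the job is handed in, with the robot touching nothing.
It also fails if it takes over 53 s, if anything falls off the work surface, if the arm or the gripper's body presses on something with over 40 N, if the wrist force passes 120 N, or if a joint passes its speed limit or range.

## Working session

There is one attempt and no reset: what is moved stays moved. The work goes in short steps, Python scripts to look and compute and a shell command to move; the robot and the scene stay as the last step left them, time stands still between calls to the robot, and variables do not carry over. Pictures are saved under pics/ and viewed, about 8 in all and at most 12, crops included, and the job is handed in when it is done.

```bash
ls; mkdir -p pics; python3 - <<'E'
from bench import r, optics
import cv2, numpy as np
for n in ("scene","top"):
    p,d=optics.snapshot(n); cv2.imwrite(f"pics/{n}0.png",p); np.save(f"pics/{n}0.npy",d)
    c=optics.camera_params(n); print(n,c)
    for q in ("beaker","lower_beaker","lower_rim","lever_pad","flask","unit","bottle_iso","vial_white","slide_box","bottle_teal"):
        print(q,[(round(h["score"],2),np.round(h["at"]).tolist()) for h in optics.search_frame(n,q)][:3])
print(r.sense())
E
```

```text
pics
scene {'camera_matrix': array([[491.81025527,   0.        , 283.03171587],
       [  0.        , 491.81025527, 207.24889701],
       [  0.        ,   0.        ,   1.        ]]), 'eye': array([ 95.8256673 , 534.86857173, 969.32831302]), 'orientation': array([-135.93486095,    0.46753703, -143.77148966])}
beaker [(0.95, [511.0, -354.0, 80.0]), (0.82, [527.0, -234.0, 78.0]), (0.66, [560.0, 34.0, 55.0])]
lower_beaker [(0.75, [562.0, 161.0, 33.0])]
lower_rim [(0.68, [657.0, -318.0, 29.0]), (0.56, [562.0, 159.0, 30.0]), (0.15, [649.0, -89.0, 62.0])]
lever_pad [(0.94, [555.0, 30.0, 56.0])]
flask [(0.79, [550.0, -107.0, 28.0])]
unit [(0.86, [579.0, 155.0, 17.0])]
bottle_iso [(0.93, [650.0, -90.0, 61.0])]
vial_white [(0.75, [650.0, -221.0, 41.0]), (0.71, [559.0, 30.0, 60.0])]
slide_box [(0.57, [658.0, -322.0, 29.0]), (0.15, [649.0, -89.0, 61.0])]
bottle_teal [(0.7, [653.0, -420.0, 37.0])]
top {'camera_matrix': array([[388.02697476,   0.        , 282.81593961],
       [  0.        , 388.02697476, 207.84756226],
       [  0.        ,   0.        ,   1.        ]]), 'eye': array([ 497.72560
[... 548 characters left out ...]
6, [654.0, -423.0, 41.0])]
{'time': 1.1, 'joint_pos': array([-7.01520965e+01,  7.47257779e+00,  8.52683330e+01,  2.19801072e-04,
        8.72634699e+01, -4.89512440e+00]), 'qd': array([-0.02061876,  0.03402026, -0.04482609,  0.03632594, -0.02466373,
        0.0443322 ]), 'joint_efforts': array([ 6.20989558e-04, -5.69332552e+01, -5.00868595e+01, -1.97493055e-04,
        1.06351083e-03, -1.14272828e-05]), 'tool_pos': array([ 251.12604144, -544.90055923,  231.27237881]), 'tcp_rot': array([-1.79999407e+02,  4.34603605e-03, -6.52569826e+01]), 'ft_force': array([-0.44400552, -0.11342428,  1.155212  ]), 'wrist_torque': array([-0.0362084 ,  0.03431476,  0.0393589 ]), 'finger_gap': 85.62100114576681}
```

View pics/scene0.png

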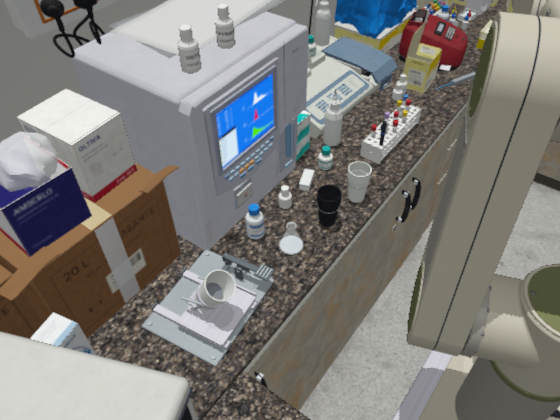

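View pics/top0.png

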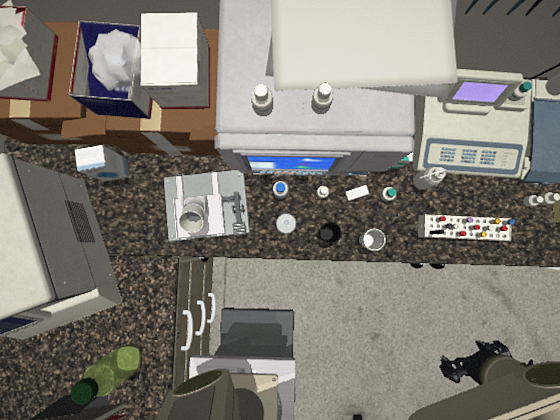

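The white beaker is at scene (358,180) / top (373,239). The black one at scene (328,203) / top (329,233) is the look-alike. I'll confirm this in one enlarged crop together with the tray.

```bash
cat > h.py <<'E'
import numpy as np, cv2
from scipy.spatial.transform import Rotation as R
from bench import optics
def cam(n):
    c=optics.camera_params(n); return c["camera_matrix"],np.array(c["eye"]),R.from_euler("xyz",c["orientation"],degrees=True).as_matrix()
def cloud(n,d):
    K,e,M=cam(n); v,u=np.mgrid[:420,:560]
    P=np.stack([(u-K[0,2])/K[0,0]*d,(v-K[1,2])/K[1,1]*d,d],-1)@M.T+e
    P[d==0]=np.nan; return P
def proj(n,P):
    K,e,M=cam(n); q=(np.atleast_2d(P)-e)@M; return np.c_[q[:,0]/q[:,2]*K[0,0]+K[0,2],q[:,1]/q[:,2]*K[1,1]+K[1,2]]
E
python3 - <<'E'
from h import *
s=cv2.imread("pics/scene0.png");t=cv2.imread("pics/top0.png")
a=cv2.resize(s[235:370,130:290],None,fx=2.5,fy=2.5,interpolation=2)
b=cv2.resize(t[160:250,155:255],None,fx=4,fy=3.75,interpolation=2)
c=cv2.resize(s[150:240,300:400],None,fx=2.5,fy=2.5,interpolation=2)
d=cv2.resize(t[205:265,310:410],None,fx=4,fy=3.75,interpolation=2)
o=np.zeros((600,800,3),np.uint8);o[:338,:400]=a;o[:338,400:]=b[:338];o[340:565,:250]=c;o[340:565,400:]=d
cv2.imwrite("pics/crop1.png",o)
for n in ("scene","top"):
    P=cloud(n,np.load(f"pics/{n}0.npy")).reshape(-1,3)
    for nm,(x,y) in dict(white=(515,-368),black=(532,-245),lower=(570,150)).items():
        m=(abs(P[:,0]-x)<60)&(abs(P[:,1]-y)<60)
        Q=P[m]; z=Q[:,2]; k=Q[z>np.nanmax(z)-8]
        print(n,nm,np.round(np.nanmax(z)),np.round(k.min(0)),np.round(k.max(0)),len(k), "table",np.nanpercentile(z,5).round(1))
E
```

```text
scene white 109.0 [ 483. -402.  101.] [ 545. -335.  109.] 77 table -834.3
scene black 108.0 [ 501. -276.  100.] [ 561. -212.  108.] 102 table -4.9
scene lower 157.0 [559. 123. 149.] [578. 174. 157.] 41 table 8.1
top white 108.0 [ 488. -400.  100.] [ 548. -340.  108.] 73 table -3.6
top black 110.0 [ 505. -275.  102.] [ 562. -217.  110.] 50 table -4.0
top lower 156.0 [560. 117. 148.] [580. 171. 156.] 32 table 24.3
```

View pics/crop1.png

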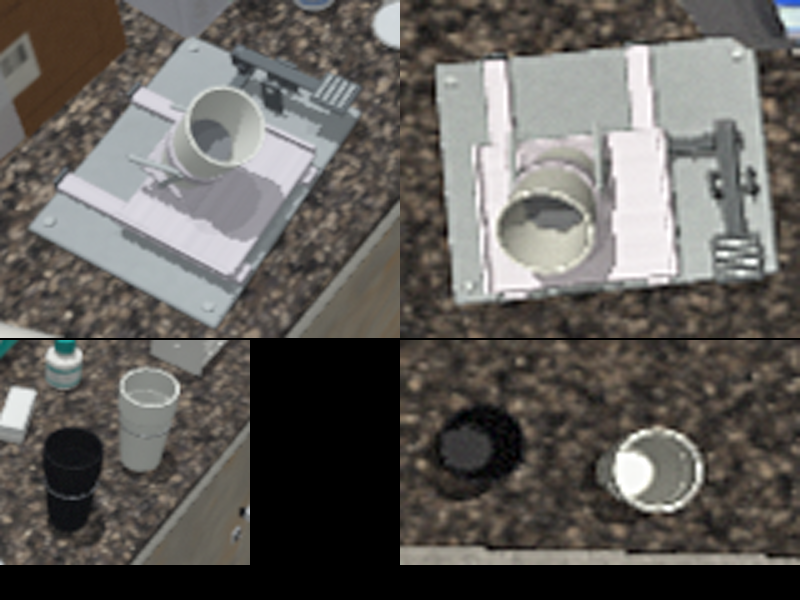

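The crop confirms it: the white beaker with a grey line is on the right and the black look-alike on the left. The lower beaker is on the tray with its mouth to the front, and the ribbed lever pad is on the −y side. Next I'll fit the poses.

```bash
cat > fit.py <<'E'
from h import *
from scipy.optimize import least_squares
def circ(P,x,y):
    k=P[(np.hypot(P[:,0]-x,P[:,1]-y)<45)&(P[:,2]>99)&(P[:,2]<112)]
    f=least_squares(lambda p:np.hypot(k[:,0]-p[0],k[:,1]-p[1])-30,[x,y],loss="soft_l1"); return f.x.round(1)
def lower(P,c0):
    m=(np.linalg.norm(P-c0,axis=1)<95)&(P[:,2]>62)
    Q=P[m]
    def res(p):
        a=np.radians(p[3]); u=np.array([-.5*np.cos(a),-.5*np.sin(a),.866])
        v=Q-p[:3]; s=v@u; rr=np.linalg.norm(v-np.outer(s,u),axis=1)
        s=s+0.0; ro=34+s*10/105; ri=31.5+s*10/105
        d=np.minimum(abs(rr-ro),abs(rr-ri)); d=np.hypot(d,np.maximum(s,0))
        d=np.where((s<-40)&(rr<ri-3),3,d)
        return np.minimum(d,6)
    best=None
    for dx in(-8,0,8):
     for dz in(-8,0,8):
      f=least_squares(res,[*(c0+[dx,0,dz]),0],loss="soft_l1",f_scale=1.5,x_scale=[1,1,1,3],diff_step=1e-4)
      if best is None or f.cost<best.cost: best=f
    return best.x.round(1),round(np.median(res(best.x)),2),len(Q)
E
python3 - <<'E'
from fit import *
for n in ("scene","top"):
    G=cloud(n,np.load(f"pics/{n}0.npy")); P=G.reshape(-1,3); P=P[~np.isnan(P[:,0])]
    print(n,"white",circ(P,516,-369),"lower rim",lower(P,np.array([545.,146,138])))
    m=(abs(P[:,2]-10)<7)&(abs(P[:,0]-600)<150)&(abs(P[:,1]-130)<170)
    print("base",cv2.minAreaRect(P[m][:,:2].astype(np.float32)))
    m=(abs(P[:,2]-58)<8)&(abs(P[:,0]-555)<45)&(abs(P[:,1]-30)<30)
    print("pad",P[m].min(0).round(),P[m].max(0).round(),np.median(P[m],0).round(1))
    m=(P[:,2]>150)&(P[:,0]<700)&(P[:,0]>420)&(P[:,1]<250)&(P[:,1]>-420);print("tall",m.sum(), P[m].min(0).round() if m.any() else'')
E
```

```text
scene white [ 514.9 -368.9] lower rim (array([548.9, 144.1, 141.5,  12.8]), np.float64(0.83), 1180)
base ((601.5353393554688, 131.139892578125), (296.328369140625, 338.0171203613281), 0.11717134714126587)
pad [514.   0.  51.] [599.  43.  64.] [544.8  23.2  58. ]
tall 12589 [ 559. -368.  150.]
top white [ 517.2 -369.5] lower rim (array([550.7, 141.8, 140.5,   4.6]), np.float64(0.78), 689)
base ((601.0458374023438, 129.68197631835938), (338.24517822265625, 294.61651611328125), 89.73542785644531)
pad [517.   1.  50.] [598.  37.  65.] [547.1  20.9  57.6]
tall 5660 [ 566. -368.  150.]
```

```bash
python3 - <<'E'
from h import *
def ray(n,u,v,z):
    K,e,M=cam(n); d=M@np.array([(u-K[0,2])/K[0,0],(v-K[1,2])/K[1,1],1]); return (e+d*(z-e[2])/d[2])[:2]
def o2(u,v): return 155+(u-400)/4,160+v/3.75
def o1(u,v): return 130+u/2.5,235+v/2.5
B=[ray("top",*o2(*p),9) for p in((450,85),(737,55),(477,290),(755,268))]
print(np.round(B,1),np.mean(B,0)); 
for a,b in((1,0),(3,2)): d=B[b]-B[a];print(np.degrees(np.arctan2(-d[0],d[1])))
for a,b in((2,0),(3,1)): d=B[b]-B[a];print(np.degrees(np.arctan2(d[1],d[0])))
C=[ray("scene",*o1(*p),9) for p in((195,50),(50,222),(207,307))]
print(np.round(C,1)); d=C[1]-C[0]; print(np.degrees(np.arctan2(-d[0],d[1]))); d=C[0]-C[1]
d=C[1]-C[2];print(np.degrees(np.arctan2(d[1],d[0])))
print("pad top",ray("top",*o2(738,255),60),"scene",ray("scene",*o1(335,92),60))
print("rim proj",proj("top",[550,143,140]),proj("scene",[550,143,140]))
E
```

```text
[[674.1 249.1]
 [706.   27.7]
 [505.7 219. ]
 [529.9   6.9]] [603.90347048 125.69531611]
8.188113453530022
6.505428915879119
10.132446618963634
6.718770163686341
[[705.2  32.2]
 [678.3 252. ]
 [511.2 230.6]]
7.001341811533553
7.286544706569303
pad top [538.32249713  15.01839792] scene [535.99117582  20.19647179]
rim proj [[189.91100818 221.23650899]] [[220.28220438 284.46685325]]
```

Unit yaw is about 7.3° and the rim centre is about (550,143,140.5). The pad is about 120 mm sideways from the lower beaker, as specified. The tool can't tilt, so I'll grip the band with the jaws across the unit. The beaker should then pivot between the pads as the lower beaker guides it.

```bash
cat > goto.py <<'E'
import sys,numpy as np
from scipy.spatial.transform import Rotation as R
from bench import r
s=r.sense(); M=R.from_euler("xyz",s["tcp_rot"],degrees=True).as_matrix()
print(s["time"],s["tool_pos"].round(1),s["tcp_rot"].round(2),"F",s["ft_force"].round(1),"gap",round(s["finger_gap"],1))
t=np.array(sys.argv[1:4],float); print("tool delta",(M.T@(t-s["tool_pos"])).round(1))
E
python3 -m pendant '[[1,0,0,0,5.8],[1,0,0,0,5.8],[1,0,0,0,5.8],[1,-15.7,-31.7,0,0],[1,-15.7,-31.7,0,0],[1,-15.7,-31.7,0,0],[1,-15.7,-31.7,0,0],[1,-15.7,-31.7,0,0],[1,-15.7,-31.7,0,0],[1,-15.7,-31.7,0,0]]' 20
python3 goto.py 516.5 -369 150
```

```text
time: 2.1
tool_pos: [458.3, -406.6, 231.4]
tcp_rot: [-180.0, -0.0, -82.7]
ft_force: [1.1, -0.7, 0.6]
finger_gap: 85.3
2.1 [ 458.3 -406.6  231.4] [-1.7999e+02 -1.0000e-02 -8.2660e+01] F [ 1.1 -0.7  0.6] gap 85.3
tool delta [-29.9 -62.6  81.4]
```

```bash
python3 -m pendant '[[1,-10,-21,10,0],[1,-10,-21,10,0],[1,-10,-21,10,0],[1,0,0,25,0],[1,0,0,26,0],[1,0,0,0,0]]'
python3 goto.py 516.5 -369 68
```

```text
time: 2.7
tool_pos: [513.8, -367.6, 145.5]
tcp_rot: [179.7, 0.3, -82.6]
ft_force: [0.4, 0.7, -0.4]
finger_gap: 85.6
2.7 [ 513.8 -367.6  145.5] [179.7    0.33 -82.63] F [ 0.4  0.7 -0.4] gap 85.6
tool delta [ 2.1 -2.9 77.4]
```

```bash
python3 -m pendant '[[1,1,-2,20,0],[1,0,0,20,0],[1,0,0,20,0],[1,0,0,16,0],[1,0,0,0,0],[1,0,0,0,0]]'
python3 goto.py 516.5 -369 68
```

```text
time: 3.3
tool_pos: [518.1, -370.8, 75.0]
tcp_rot: [-180.0, -0.0, -82.7]
ft_force: [-0.2, 0.1, -0.3]
finger_gap: 85.5
3.3 [ 518.1 -370.8   75. ] [-1.7999e+02 -1.0000e-02 -8.2670e+01] F [-0.2  0.1 -0.3] gap 85.5
tool delta [-1.9  1.3  7. ]
```

```bash
python3 -m pendant '[[1,-1.9,1,7,0],[1,0,0,0,0],[0.6,0,0,0,0],[0.6,0,0,0,0],[0.6,0,0,0,0],[0.6,0,0,0,0],[0.6,0,0,0,0],[0.6,0,0,0,0],[0.6,0,0,0,0]]' 20
python3 -m pendant '[[0.6,0,0,-20,0],[0.6,0,0,-30,0],[0.6,0,0,-40,0],[0.6,0,0,-40,0],[0.6,0,0,-30,0],[0.6,0,0,0,0]]'
python3 - <<'E'
from h import *
for n in ("scene","top"):
    p,d=optics.snapshot(n); cv2.imwrite(f"pics/{n}1.png",p); np.save(f"pics/{n}1.npy",d)
q=proj("scene",[516,-369,230])[0].astype(int); print(q)
p=cv2.imread("pics/scene1.png"); y,x=q[1],q[0]
cv2.imwrite("pics/c2.png",cv2.resize(p[max(0,y-80):y+80,x-80:x+80],None,fx=3,fy=3))
E
python3 goto.py 550 143 260
```

```text
time: 4.2
tool_pos: [517.1, -369.1, 68.0]
tcp_rot: [-180.0, -0.1, -82.7]
ft_force: [0.1, -0.2, 6.0]
finger_gap: 61.3
time: 4.8
tool_pos: [518.7, -370.4, 233.4]
tcp_rot: [-179.7, -0.4, -82.7]
ft_force: [0.8, -0.7, 0.1]
finger_gap: 60.9
[364 130]
4.9 [ 516.9 -368.9  227.6] [-1.7996e+02 -4.0000e-02 -8.2660e+01] F [ 0.2 -0.1 -0.9] gap 61.1
tool delta [-503.4  -98.3  -32.7]
```

View pics/c2.png

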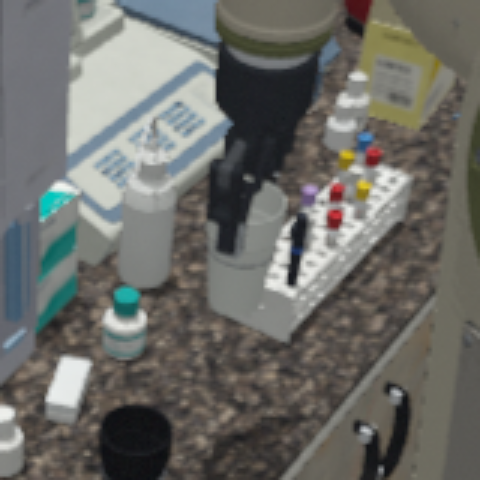

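The beaker is held upright in the pads and clear of the bench, with a gap of 61 mm. The look-alike and the bystanders are untouched. I'll carry it over.

```bash
python3 -m pendant '[[0.6,-15,-3,-11,0],[0.6,-30,-6,-11,0],[0.6,-42,-8,-10,0],[0.6,-42,-8,0,0],[0.6,-42,-8,0,0],[0.6,-42,-8,0,0],[0.6,-42,-8,0,0],[0.6,-42,-8,0,0],[0.6,-42,-8,0,0],[0.6,-42,-8,0,0]]'
python3 -m pendant '[[0.6,-42,-9,0,0],[0.6,-35,-8,0,0],[0.6,-25,-5,0,0],[0.6,-13,-3,0,0],[0.6,-5,0,0,0],[0.6,0,0,0,0],[0.6,0,0,0,0]]'
python3 goto.py 550 143 225
```

```text
time: 5.9
tool_pos: [538.9, 21.1, 257.9]
tcp_rot: [179.8, 0.0, -82.6]
ft_force: [1.3, 0.1, -0.5]
finger_gap: 61.2
time: 6.6
tool_pos: [549.7, 139.6, 259.1]
tcp_rot: [180.0, -0.0, -82.7]
ft_force: [-0.4, -0.6, -1.6]
finger_gap: 61.2
6.6 [549.7 139.6 259.1] [ 1.7997e+02 -3.0000e-02 -8.2710e+01] F [-0.4 -0.6 -1.6] gap 61.2
tool delta [-3.3 -0.7 34.1]
```

```bash
python3 -m pendant '[[0.6,-3,0,12,0],[0.6,0,0,12,0],[0.6,0,0,5,0],[0.6,0,0,0,0]]'
python3 - <<'E'
from h import *
o=[]
for n in ("scene","top"):
    p,d=optics.snapshot(n); cv2.imwrite(f"pics/{n}2.png",p)
    q=proj(n,[550,143,150])[0].astype(int); x,y=q
    o.append(cv2.resize(p[y-50:y+50,x-40:x+40],(400,500),interpolation=2))
    print(n,q)
cv2.imwrite("pics/c3.png",np.hstack(o))
E
python3 goto.py 550 143 190
```

```text
time: 7.0
tool_pos: [548.5, 143.1, 228.2]
tcp_rot: [179.8, -0.0, -82.7]
ft_force: [-1.3, -0.1, -0.3]
finger_gap: 61.3
scene [219 281]
top [189 221]
7.1 [549.4 143.4 230. ] [179.96  -0.   -82.68] F [-0.   0.2 -0.2] gap 61.4
tool delta [ 0.5 -0.6 40. ]
```

View pics/c3.png

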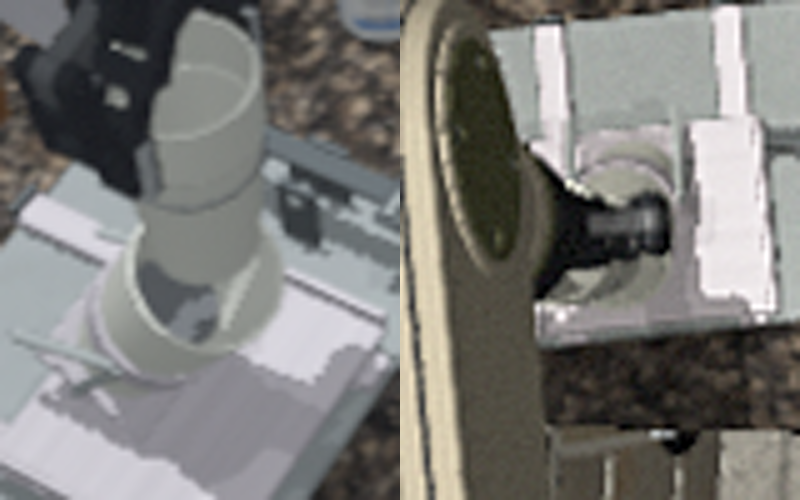

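```bash
python3 -m pendant '[[0.6,0,0,12,0],[0.6,0,0,12,0],[0.6,0,0,6,0],[0.6,0,0,0,0]]'
python3 -m pendant '[[0.6,0,0,4,0],[0.6,0,0,3,0],[0.6,0,0,3,0],[0.6,0,0,0,0]]'
python3 goto.py 522 139.4 166
```

```text
time: 7.5
tool_pos: [548.4, 143.5, 198.2]
tcp_rot: [179.8, -0.0, -82.7]
ft_force: [-0.0, -0.5, -0.1]
finger_gap: 61.3
time: 7.9
tool_pos: [549.3, 143.6, 189.9]
tcp_rot: [180.0, 0.0, -82.7]
ft_force: [-0.6, -0.1, -0.2]
finger_gap: 61.1
7.9 [549.3 143.6 189.9] [179.97   0.   -82.66] F [-0.6 -0.1 -0.2] gap 61.1
tool delta [ 0.7 27.6 23.9]
```

```bash
python3 -m pendant '[[0.6,0,3,0,0],[0.6,0,3,0,0],[0.6,0,3,0,0],[0.6,0,0,0,0]]'
python3 -m pendant '[[0.6,0,3,2,0],[0.6,0,3,2,0],[0.6,0,0,0,0]]'
python3 goto.py 521 139.3 166
```

```text
time: 8.3
tool_pos: [540.9, 142.5, 191.1]
tcp_rot: [-179.9, -0.0, -82.7]
ft_force: [2.2, 0.2, 1.4]
finger_gap: 61.1
time: 8.6
tool_pos: [535.1, 141.9, 187.2]
tcp_rot: [-179.9, 0.0, -82.7]
ft_force: [3.3, 0.5, 2.9]
finger_gap: 60.9
8.6 [535.1 141.9 187.2] [-1.7988e+02  1.0000e-02 -8.2660e+01] F [3.3 0.5 2.9] gap 60.9
tool delta [ 0.8 14.4 21.2]
```

Pivoting under about 3 N, as planned. Continuing.

```bash
python3 -m pendant '[[0.6,0.2,3,3,0],[0.6,0.2,3,3,0],[0.6,0,3,3,0],[0.6,0,0,0,0]]'
python3 -m pendant '[[0.6,0.2,3,4,0],[0.6,0.2,2,4,0],[0.6,0,1,4,0],[0.6,0,0,0,0]]'
python3 - <<'E'
from h import *
n="scene"; p,d=optics.snapshot(n); x,y=219,270
cv2.imwrite("pics/c4.png",cv2.resize(p[y-60:y+60,x-70:x+70],None,fx=5,fy=5,interpolation=2))
E
python3 goto.py 521 139.3 166
```

```text
time: 9.0
tool_pos: [525.0, 140.1, 176.5]
tcp_rot: [179.9, -0.0, -82.7]
ft_force: [2.0, 1.9, 0.7]
finger_gap: 60.6
time: 9.4
tool_pos: [519.1, 138.9, 164.1]
tcp_rot: [179.9, -0.0, -82.7]
ft_force: [3.4, 0.4, -0.1]
finger_gap: 60.3
9.45 [519.1 138.9 164.2] [179.89  -0.   -82.66] F [ 2.2 -0.9 -0. ] gap 60.5
tool delta [-0.2 -1.9 -1.8]
```

View pics/c4.png

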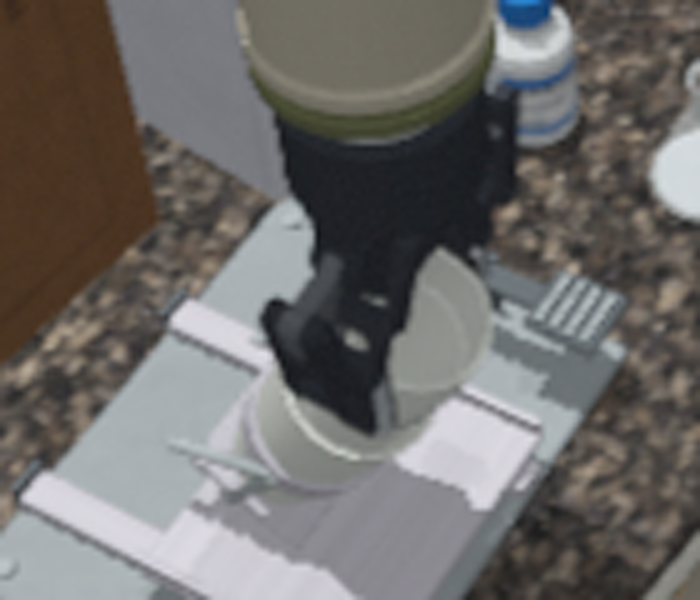

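```bash
python3 -m pendant '[[0.6,0,-2,3.5,0],[0.6,0,-2,3.5,0],[0.6,0,0,0,0]]'
python3 -m pendant '[[0.6,0,-1,1.7,0],[0.6,0,0,0,0]]'
python3 -m pendant '[[0.6,0,-1,1.7,0],[0.6,0,0,0,0]]'
python3 -m pendant '[[0.6,0,-1,1.7,0],[0.6,0,0,0,0]]'
python3 goto.py 521 139.3 166
```

```text
time: 9.75
tool_pos: [523.9, 139.6, 157.7]
tcp_rot: [180.0, 0.0, -82.7]
ft_force: [2.9, 1.1, 0.4]
finger_gap: 60.5
time: 9.95
tool_pos: [524.8, 139.7, 156.4]
tcp_rot: [180.0, 0.0, -82.7]
ft_force: [1.7, 0.4, 2.0]
finger_gap: 60.2
time: 10.15
tool_pos: [525.8, 139.8, 154.7]
tcp_rot: [180.0, 0.0, -82.7]
ft_force: [2.4, 1.4, 1.4]
finger_gap: 60.0
time: 10.35
tool_pos: [526.8, 140.0, 153.4]
tcp_rot: [180.0, 0.0, -82.7]
ft_force: [1.5, 1.4, 4.1]
finger_gap: 60.4
10.35 [526.8 140.  153.4] [ 1.7999e+02  1.0000e-02 -8.2660e+01] F [1.5 1.4 4.1] gap 60.4
tool delta [ -0.1   5.8 -12.6]
```

```bash
python3 -m pendant '[[0.6,0,-1,1.7,0],[0.6,0,-1,1.7,0],[0.6,0,0,0,0]]'
python3 -m pendant '[[0.6,0,-1,1.7,0],[0.6,0,0,0,0]]'
python3 -m pendant '[[0.6,0,-1,1.7,0],[0.6,0,0,0,0]]'
python3 - <<'E'
from h import *
n="scene"; p,d=optics.snapshot(n); x,y=219,270
cv2.imwrite("pics/c5.png",cv2.resize(p[y-30:y+45,x-40:x+60],None,fx=8,fy=8,interpolation=2))
E
python3 goto.py 521 139.3 166
```

```text
time: 10.65
tool_pos: [528.9, 140.3, 150.2]
tcp_rot: [-180.0, 0.0, -82.7]
ft_force: [0.3, 1.0, 5.1]
finger_gap: 60.1
time: 10.85
tool_pos: [529.9, 140.5, 148.6]
tcp_rot: [-180.0, 0.0, -82.7]
ft_force: [0.3, 2.2, 5.6]
finger_gap: 60.1
time: 11.05
tool_pos: [530.9, 140.7, 146.9]
tcp_rot: [-180.0, 0.0, -82.7]
ft_force: [0.0, 2.7, 5.9]
finger_gap: 60.4
11.1 [530.9 140.7 146.9] [-1.7997e+02  2.0000e-02 -8.2650e+01] F [-0.6  1.4  5.7] gap 60.3
tool delta [  0.1  10.  -19.1]
```

View pics/c5.png

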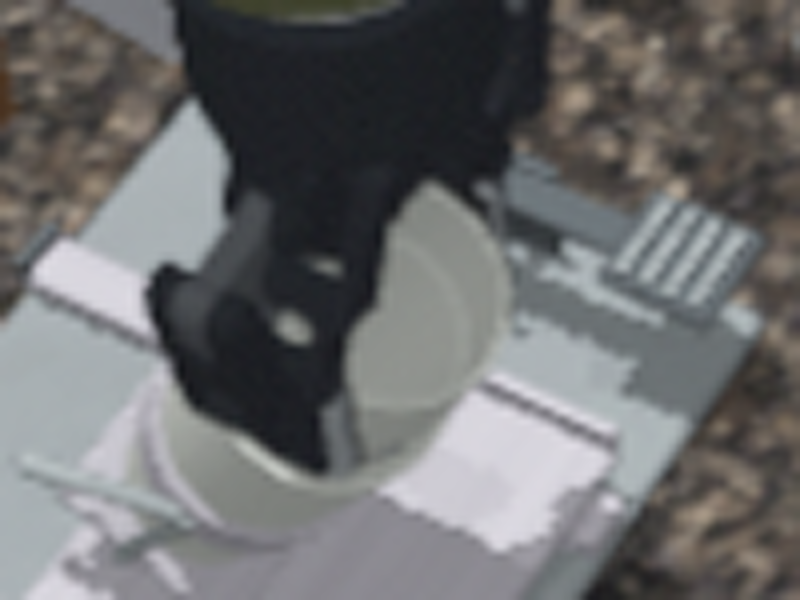

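```bash
python3 -m pendant '[[0.6,0,-1,1.7,0],[0.6,0,0,0,0],[1,0,0,0,0],[1,0,0,0,0],[1,0,0,0,0],[1,0,0,0,0],[1,0,0,0,0]]'
python3 -m pendant '[[1,0,0,-10,0],[1,0,0,-25,0],[1,0,0,-35,0],[1,0,0,-35,0],[1,35,0,-20,0],[1,40,0,0,0],[1,40,0,0,0],[0,0,0,0,0],[0,0,0,0,0]]'
python3 - <<'E'
from fit import *
o=[]
for n in ("scene","top"):
    p,d=optics.snapshot(n); cv2.imwrite(f"pics/{n}3.png",p); np.save(f"pics/{n}3.npy",d)
    x,y=proj(n,[545,143,145])[0].astype(int)
    o.append(cv2.resize(p[y-38:y+37,x-25:x+25],(400,600),interpolation=2))
    P=cloud(n,d).reshape(-1,3); m=(abs(P[:,0]-540)<60)&(abs(P[:,1]-140)<50)&(P[:,2]<200)
    Q=P[m]; print(n,"top z",np.nanmax(Q[:,2]).round(1)); 
    u=np.array([-.496,-.0635,.866]); s=(Q-[550,143,140.5])@u
    print("rim height over lower rim", np.nanpercentile(s,[95,98,99.5]).round(1))
cv2.imwrite("pics/c6.png",np.hstack(o))
E
python3 goto.py 538 19 80
```

```text
time: 11.8
tool_pos: [531.5, 140.4, 144.4]
tcp_rot: [180.0, -0.0, -82.7]
ft_force: [0.3, -0.5, -0.5]
finger_gap: 85.6
time: 12.7
tool_pos: [546.5, 25.7, 270.4]
tcp_rot: [-180.0, 0.0, -82.8]
ft_force: [0.2, 0.8, 0.1]
finger_gap: 58.7
scene top z 196.0
rim height over lower rim [41.4 46.5 48.4]
top top z 168.0
rim height over lower rim [-85.6  45.7  47. ]
12.8 [546.4  27.2 270. ] [-1.7999e+02  2.0000e-02 -8.2640e+01] F [-0.5  0.3 -1.6] gap 44.3
tool delta [  7.2   9.4 190. ]
```

View pics/c6.png

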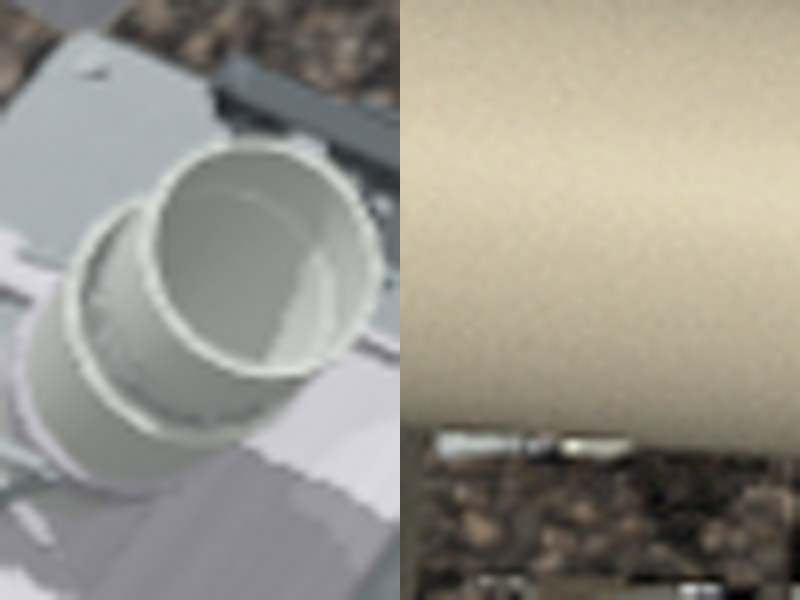

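The beaker is nested, with its mouth about 46–48 mm above the lower rim by depth (46 is home), and the grey line sits at the rim. Next is the lever.

```bash
python3 -m pendant '[[0,7.2,9.4,20,0],[0,0,0,40,0],[0,0,0,40,0],[0,0,0,40,0],[0,0,0,25,0],[0,0,0,10,0],[0,0,0,5,0],[0,0,0,0,0]]'
python3 -m pendant '[[0,0,0,7,0],[0,0,0,4,0],[0,0,0,4,0],[0,0,0,4,0],[0,0,0,0,0]]'
python3 goto.py 538 19 60
```

```text
time: 13.6
tool_pos: [538.6, 18.7, 90.4]
tcp_rot: [-180.0, -0.0, -82.6]
ft_force: [0.3, 0.4, 0.5]
finger_gap: -0.1
time: 14.1
tool_pos: [537.6, 18.1, 70.0]
tcp_rot: [179.9, 0.0, -82.7]
ft_force: [0.7, -0.3, -0.6]
finger_gap: -0.1
14.1 [537.6  18.1  70. ] [ 1.7994e+02  1.0000e-02 -8.2670e+01] F [ 0.7 -0.3 -0.6] gap -0.1
tool delta [-0.8 -0.6 10. ]
```

```bash
python3 -m pendant '[[0,0,0,4,0],[0,0,0,4,0],[0,0,0,4,0],[0,0,0,3,0],[0,0,0,0,0]]'
python3 -m pendant '[[0,0,0,3,0],[0,0,0,3,0],[0,0,0,2,0],[0,0,0,0,0]]'
python3 -m pendant '[[0,0,0,1.5,0],[0,0,0,0,0],[0,0,0,0,0],[0,0,0,0,0],[0,0,0,0,0],[0,0,0,0,0],[0,0,0,0,0]]'
python3 - <<'E'
from fit import *
n="scene"; p,d=optics.snapshot(n); cv2.imwrite("pics/scene4.png",p)
x,y=219,265
cv2.imwrite("pics/c7.png",cv2.resize(p[y-60:y+60,x-80:x+80],None,fx=5,fy=5,interpolation=2))
E
python3 goto.py 538 19 60
```

```text
time: 14.6
tool_pos: [537.6, 18.1, 55.2]
tcp_rot: [179.9, 0.0, -82.7]
ft_force: [-1.9, -0.8, 2.3]
finger_gap: 0.5
time: 15.0
tool_pos: [537.6, 18.1, 47.3]
tcp_rot: [179.9, 0.0, -82.7]
ft_force: [-5.2, -1.0, 4.8]
finger_gap: -0.2
time: 15.7
tool_pos: [537.8, 18.1, 46.3]
tcp_rot: [180.0, 0.0, -82.7]
ft_force: [-4.7, -1.9, 4.9]
finger_gap: -0.1
15.75 [537.8  18.1  46.3] [179.97   0.   -82.66] F [-4.9 -1.2  5.5] gap -0.0
tool delta [ -0.9  -0.3 -13.7]
```

View pics/c7.png

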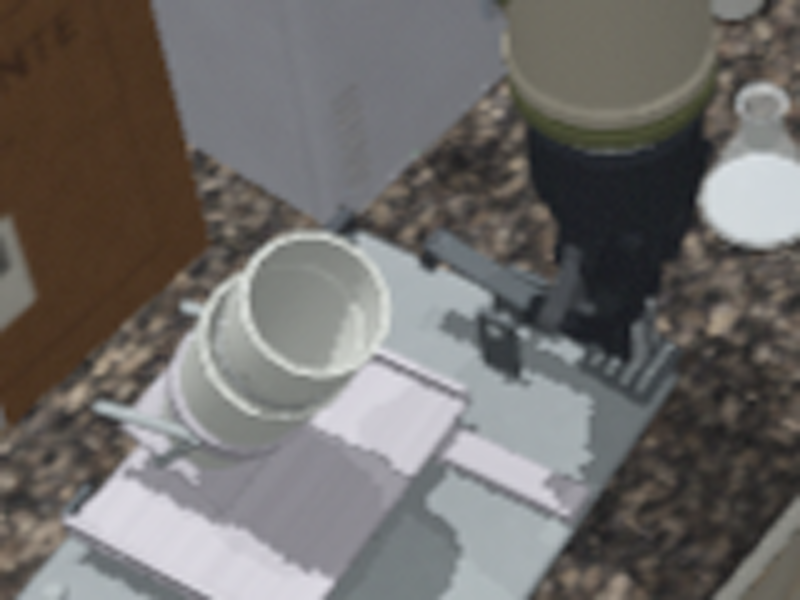

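The catch has let go and the tray is running back. I'll hold briefly, lift, and check.

```bash
python3 -m pendant '[[0,0,0,0,0],[0,0,0,0,0],[0,0,0,-4,0],[0,0,0,-5,0],[0,0,0,-8,0],[0,0,0,-20,0],[0,0,0,-40,0],[0,0,0,-40,0],[0,0,0,-40,0],[0,30,0,-20,0]]'
python3 -m pendant '[[0,40,30,0,0],[0,40,30,0,0],[0,20,20,0,0],[0,0,0,0,0],[0,0,0,0,0],[0,0,0,0,0],[0,0,0,0,0],[0,0,0,0,0],[0,0,0,0,0],[0,0,0,0,0]]'
python3 - <<'E'
from fit import *
n="scene"; p,d=optics.snapshot(n); cv2.imwrite("pics/scene5.png",p)
x,y=219,260
cv2.imwrite("pics/c8.png",cv2.resize(p[y-75:y+75,x-90:x+110],None,fx=4,fy=4,interpolation=2))
P=cloud(n,d).reshape(-1,3); P=P[~np.isnan(P[:,0])]
u=np.array([-.496,-.0635,.866])
c=np.array([550,143,140.5])+70*np.array([.992,.127,0])
Q=P[(np.linalg.norm(P-c,axis=1)<80)&(P[:,2]>100)]; s=(Q-c)@u
print("above lower rim",np.percentile(s,[95,98,99.5]).round(1))
for q in ("lower_beaker","lever_pad","flask","bottle_iso","vial_white","slide_box","bottle_teal"):
    print(q,[(round(h["score"],2),np.round(h["at"]).tolist()) for h in optics.search_frame(n,q)][:2])
E
python3 goto.py 538 19 60
```

```text
time: 16.75
tool_pos: [543.5, -9.5, 228.4]
tcp_rot: [-179.6, -0.0, -82.5]
ft_force: [1.6, -0.6, -1.1]
finger_gap: 0.2
time: 17.75
tool_pos: [475.4, -120.6, 223.1]
tcp_rot: [180.0, 0.0, -82.6]
ft_force: [-0.4, -0.1, 0.4]
finger_gap: -0.2
above lower rim [46.8 48.4 50.4]
lower_beaker [(0.56, [627.0, 180.0, 30.0])]
lever_pad [(0.72, [562.0, 32.0, 54.0])]
flask [(0.93, [551.0, -107.0, 30.0])]
bottle_iso [(0.91, [648.0, -89.0, 59.0])]
vial_white [(0.76, [652.0, -220.0, 42.0])]
slide_box [(0.64, [661.0, -318.0, 27.0])]
bottle_teal []
18.15 [ 475.3 -121.   223.2] [-180.      0.    -82.66] F [ 0.3 -0.1  0.3] gap 0.0
tool delta [-130.9  -80.1  163.2]
```

View pics/c8.png

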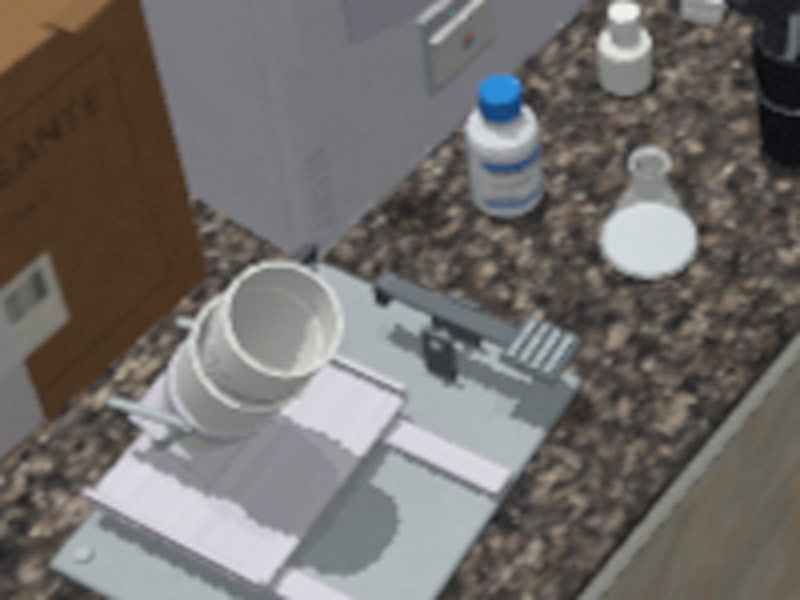

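```bash
python3 - <<'E'
from fit import *
n="scene"; p,d=optics.snapshot(n)
def pts(d,x0,y0):
    P=cloud(n,d).reshape(-1,3); return P[(abs(P[:,0]-x0)<60)&(abs(P[:,1]-y0)<50)&(P[:,2]>125)&(P[:,2]<205)]
A=pts(np.load("pics/scene3.npy"),540,140); B=pts(d,610,149)
from scipy.spatial import cKDTree
T=cKDTree(B)
f=least_squares(lambda t:np.minimum(T.query(A+t)[0],8),[68,8,0],loss="soft_l1",diff_step=1e-2)
print(len(A),len(B),f.x.round(1), np.median(f.fun).round(2))
E
```

```text
986 921 [68.3  9.1  0.5] 1.8
```

```bash
python3 -c "
from bench import hand_in; print(hand_in())"
```

```text
the job is handed in; nothing more can be done
None
```

The white beaker is nested in the slanted beaker, the tray has run home on its spring, and I have handed the job in at about 18 s of the 53 s allowed.

- **Nesting:** The tool can only point down, so I gripped the band at 20 N and let the beaker pivot to the slant against the lower rim. I then pushed it in along the slant with about 6 N until the follower had sunk roughly 10 mm, and let go. The depth images put its mouth 46–48 mm above the lower rim, where 46 is home. After the tray ran back they read 47–50, still within the good range.
- **Release:** I pressed the lever with the fingers shut, about 14 mm down at roughly 5 N upward and about 5 N sideways. I held it until the tray was moving, then lifted off. The depth fit shows the tray moved 69 mm along its slide with no tilt or rise of the beaker. The lever looked back up in the last picture.
- **Bystanders:** The flask, blue-cap bottle, vial and box were found within 3–4 mm of where they stood. The network did not report the teal-cap bottle in the last picture. The arm never went near it after the early picture that showed it standing, but I did not confirm it at the end.

The top camera was blocked by the arm for the nesting check, so those depths rest mainly on the scene camera.

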